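# Index and lock the stone carousel, then box the rose quartz

### The job

Turn the stone carousel until the pocket holding the pillow-shaped rose quartz tumble is centred on the fixed brass pointer, then lock it there by running the hexagonal jam nut clockwise down the threaded spindle until it is tight against the hub. With the carousel locked, lift out the quartz and lower it, without dropping it, into the smoked acrylic stone box. Leave the carousel locked at the pointer, the other two stones in their pockets, and everything else on the desk where it is.

Things in the scene. Friction and masses are not known exactly. Their poses are not given: they have to be found in the camera images.
- stand: Fixed carousel stand: 130 mm dark steel foot, upright 24 mm threaded steel spindle with its top 128 mm above the desk, and a brass pointer. Origin on the desk under the spindle axis, z up. The pointer is a 16 mm square brass post, 60 mm high, standing 157 mm from the axis in the stand's -x direction (roughly towards the robot).
- pointer_spot (a point): Fixed point where the centre of the wanted pocket must come: 85 mm from the spindle axis on the line to the pointer, 36 mm above the desk (pocket floor height).
- hub_top (a point): Fixed point on the spindle axis 78 mm above the desk, at the top face of the carousel's 40 mm round dark steel hub; the nut's underside ends here when tight.
- carousel: Round teak turntable, 260 mm wide, deck top 36 mm above the desk; turns about the spindle, 3 rad either way, friction 0.2 N m, stays where left; the nut does not drag it. Origin on the desk on the axis. Four pockets every 90 degrees, 85 mm from the axis (inside 70 mm radially, 64 mm across; steel rims 6 mm high, 3 mm thick); midway between them four round upright posts to turn it by.
- pocket_front (a point): Floor centre of the pocket in the carousel's -x direction (holds the agate disc).
- pocket_left (a point): Floor centre of the pocket in the carousel's +y direction (holds the quartz or the crystal).
- pocket_right (a point): Floor centre of the pocket in the carousel's -y direction (holds the quartz or the crystal).
- post0 (a point): Top centre of carousel post 0: upright steel pin of 16 mm diameter, 108 mm from the axis, 44 mm tall, top 80 mm above the desk.
- post1 (a point): Top centre of carousel post 1: upright steel pin of 16 mm diameter, 108 mm from the axis, 44 mm tall, top 80 mm above the desk.
- post2 (a point): Top centre of carousel post 2: upright steel pin of 16 mm diameter, 108 mm from the axis, 44 mm tall, top 80 mm above the desk.
- post3 (a point): Top centre of carousel post 3: upright steel pin of 16 mm diameter, 108 mm from the axis, 44 mm tall, top 80 mm above the desk.
- nut (a joint): Turn of the jam nut in rad: 0 at the top of its travel, 3.2 tight against the hub (hard stop). Grows clockwise seen from above; the nut sinks 2.55 mm per rad (16 mm a turn). Friction about 0.06 N m; stays where it is left.
- nut_mid (a point): Centre of the bright hexagonal jam nut on the spindle: 46 mm across flats, 26 mm high (13 mm above and below this point); turns with the nut. One pair of flats faces along this point's +x and -x, the others at every 60 degrees. The spindle passes through it and stands out above. Tight, this point is 91 mm above the desk.
- quartz: Rose quartz tumble: a rounded pillow-shaped pebble, 64 mm (its x) by 42 mm (its y) by 38 mm high, about 0.2 kg. Origin at the centre of its underside. It lies in a pocket with its length along the carousel's radius.
- quartz_mid (a point): Centre of the rose quartz, 19 mm above its underside.
- crystal: Hexagonal pointed crystal lying down, 65 mm long, 30 mm high; stays in its pocket. Origin at its underside.
- agate: Flat round agate disc, 58 mm across, 16 mm high; stays in its pocket. Origin at its underside.
- stone_box: Open-topped smoked (dark, see-through) acrylic box, fixed, 130 x 130 mm outside, 45 mm high, walls and floor 5 mm. Origin on the desk under its centre. It may stand at the left or right of the carousel.
- chute: Bystander, fixed: brass chute on a stand above a white porcelain cup, up to 150 mm high, 84 mm wide, reaching from 72 mm before (-x) to 115 mm behind its origin. It stands on the other side from the box.
- tweezers: Bystander, loose: black steel tweezers 140 mm long, lying flat. Origin at the underside.
- loupe: Bystander, loose: chrome folding loupe, 85 mm long, 22 mm high. Origin at the underside of its round lens.

How it is judged:
On the way, in this order (a step that is already met when the one before it is completed fails the run):
1. the quartz, still in its pocket, is centred on the pointer and the carousel is at rest, before the nut is tight (((horizontal distance between pocket_left and pointer_spot below 0.014 m and horizontal distance between quartz_mid and pocket_left below 0.022 m and z of quartz_mid in the frame of carousel below 0.065 m) or (horizontal distance between pocket_right and pointer_spot below 0.014 m and horizontal distance between quartz_mid and pocket_right below 0.022 m and z of quartz_mid in the frame of carousel below 0.065 m)) and velocity of joint carousel between -0.05 and 0.05 rad/s), for 0.3 s.
2. the jam nut is tight on the hub with the quartz still in its pocket at the pointer (((horizontal distance between pocket_left and pointer_spot below 0.014 m and horizontal distance between quartz_mid and pocket_left below 0.022 m and z of quartz_mid in the frame of carousel below 0.065 m) or (horizontal distance between pocket_right and pointer_spot below 0.014 m and horizontal distance between quartz_mid and pocket_right below 0.022 m and z of quartz_mid in the frame of carousel below 0.065 m)) and value of joint nut above 3.08 rad), for 0.2 s.
At the end, for the whole second after the job is handed in: The quartz lies at rest inside the acrylic box; the nut is tight (above 3.08 of 3.2 rad); the pocket it came from is still within 14 mm of the pointer spot (so the crystal is on the far side) (x of quartz_mid in the frame of stone_box between -0.055 and 0.055 m and y of quartz_mid in the frame of stone_box between -0.055 and 0.055 m and z of quartz_mid in the frame of stone_box below 0.045 m and value of joint nut above 3.08 rad and (horizontal distance between pocket_left and pointer_spot below 0.014 m or horizontal distance between pocket_right and pointer_spot below 0.014 m) and horizontal distance between crystal and pointer_spot above 0.1 m and linear speed of quartz below 0.02 m/s and angular speed of quartz below 0.3 rad/s); the robot touches nothing.
It fails at once if the quartz falls freely (faster than 0.8 m/s, out of the fingers): dropped (linear speed of quartz above 0.8 m/s and contact force between the fingers and quartz below 0.2 N).
It fails at once if the crystal leaves its pocket (z of crystal in the frame of carousel above 0.07 m or z of crystal in the frame of carousel below 0.02 m or horizontal distance between crystal and hub_top above 0.115 m or horizontal distance between crystal and hub_top below 0.055 m).
It fails at once if the agate leaves its pocket (z of agate in the frame of carousel above 0.07 m or z of agate in the frame of carousel below 0.02 m or horizontal distance between agate and hub_top above 0.115 m or horizontal distance between agate and hub_top below 0.055 m).
It fails at once if the tweezers or the loupe are moved more than 30 mm (distance of any of tweezers, loupe from where it was at the start of the episode above 0.03 m).
It also fails if it takes over 72 s, if anything falls off the work surface, if the arm or the gripper's body presses on something with over 40 N, if the wrist force passes 120 N, or if a joint passes its speed limit or range.

### The arm

A 6-joint arm with a two-finger parallel gripper is mounted at the origin on the work surface. World frame = base frame: x ahead of the robot, y to its left, z up, the work surface at z = 0. Lengths are in m, angles in rad, forces in N, time in s.
With the tool pointing down it reaches from about 0.3 to 0.825 m from the base axis. Payload 5.4 kg.
Tool frame: the origin (TCP) lies on the centre line of the jaws, within the pads' length; the fingertips stand 11 mm ahead of it and the grasp point (between the pads) lies 8 mm behind it; z points along the fingers, y is the direction in which the jaws open and shut (so a half turn about z gives the same grasp; the last joint's range is limited). The gripper opens to 92 mm and grips with 3 to 60 N. Pads are 20 mm wide; open, the fingers measure 128 mm over their backs; the gripper's body (75 mm by 189 mm) begins 69 mm behind the grasp point.
Start: joints at [1.025, 0.158, 1.597, -0, 1.386, -0.21], TCP at [0.189, 0.543, 0.203] pointing down, gripper open.
Joint ranges: [-2.91, 2.91], [-0.94, 2.29], [0.18, 2.7], [-1.29, 4.43], [0.17, 2.64], [-3, 3]. Speed limits (rad/s): [2.57, 2.57, 3.14, 3.14, 3.14, 3.14].

### API

Orientations are given as a rotation vector (axis times angle).
In Python, from rig import telemetry, get_image, get_calibration, order gives the robot as it stands.
- The arm moves only by the tool move_arm, never from a script. Its argument "targets" is a list of rows, each a list of 7 numbers: the shift along the world's x, y, z in mm, then the turn, a rotation vector about the world's x, y, z in rad, then the closure, from -1 (fully open) to 1 (shut). In form: [[dx, dy, dz, rx, ry, rz, hand], ...]. A call has exactly 10 rows; each row is the pose to reach, as a shift and turn from the pose measured when the call began; what a row does not reach only later rows make up. A row lasts 1/8 s, in which the tool goes at most 62.5 mm and 10.7 degrees, less where a joint would pass 70% of its speed; a pose out of reach is approached as far as the arm can. A call with a gripper value outside its range is refused whole. The fingers move at their own pace and stop on an object; the grip force is fixed at half the most. Time passes only in rows, so rows that repeat a pose let the fingers close, or fill a call up. It gives the time, the measured TCP pose, the force and the opening at its end, in the units of the state.
- telemetry.sense(): the state, without advancing time (a new reading comes with each control period).
- get_image(name): name is "scene" or "top" or "wrist"; returns the picture (384x512x3 uint8, red, green, blue); there is no depth.
- get_calibration(name): a dict with "vfov" (degrees; the focal length in pixels is half the picture's height over the tangent of half this angle, whatever the lens; pixels are square), "cx", "cy" (the principal point, pixels), "rvec" (rotation vector, rad) and "tvec" (3), from world to camera coordinates, as OpenCV has them. Camera axes: x right, y down, z forward; pixel columns grow to the right and rows downward; lengths in m; the calibration is good to about 2 mm. A picture is of the moment at which its call begins: read the wrist's pose just before it. get_calibration takes no time and is no camera call; for the wrist camera it gives the pose at the moment of the call.
- order.close_job(): hands the job in, once; it reports no verdict.
The state is a dict: "t": time; "joint_pos": joint angles; "qd": joint speeds; "effort": joint torques, N m; "position": TCP position; "tool_rot": TCP orientation; "force": force on the tool from outside, world axes, zero at the start; "moment": the same for the moment, N m; "finger_gap": opening from 0.0 (shut) to 1.0 (fully open).
Only numpy, scipy, OpenCV 4.12 (cv2) and the standard library are available. Lean on these libraries where they do the work, as an engineer would, in place of code of your own. Each camera call takes 0.05 s, during which the arm holds its last target.

## Working session

There is one attempt and no reset: what is moved stays moved. The work goes in short steps, Python scripts to look and compute and a tool call to move; the robot and the scene stay as the last step left them, time stands still between calls to the robot, and variables do not carry over. Pictures are saved under pics/ and viewed, and the job is handed in when it is done.

Besides the shell and the picture viewer there is one more tool, called as name(argument=value, ...) on one line, values as JSON. move_arm: Moves the arm, as the interface text tells. Its arguments: {"type":"object","properties":{"targets":{"type":"array"}},"required":["targets"]}

```bash
ls; mkdir -p pics; python3 - <<'E'
from rig import telemetry,get_image,get_calibration
import cv2
print(telemetry.sense())
for n in ["scene","top","wrist"]:
    print(n,get_calibration(n))
    cv2.imwrite(f"pics/{n}0.png",get_image(n)[:,:,::-1])
E
```

```text
pics
{'t': 0.0, 'joint_pos': array([ 1.02492394e+00,  1.59070894e-01,  1.59821310e+00, -1.93679365e-06,
        1.38620700e+00, -2.10105113e-01]), 'qd': array([-1.59350898e-03,  5.90081228e-04, -1.90731838e-03, -6.38800520e-04,
        5.48602356e-04,  1.12869801e-05]), 'effort': array([ 1.66061240e-03, -3.85553026e+01, -3.22116208e+01,  7.04230322e-02,
        3.75119678e-02, -1.48383247e-04]), 'position': array([0.18913919, 0.54231784, 0.20241626]), 'tool_rot': array([-5.24830412e-01, -3.09673368e+00,  2.77188421e-03]), 'force': array([ 1.10906257, -0.31111633, -0.01345408]), 'moment': array([ 0.0197489 , -0.01074429, -0.00365262]), 'finger_gap': 0.9990346743624091}
scene {'vfov': 57.9532444825784, 'cx': 254.28068116539524, 'cy': 195.53724110470773, 'rvec': array([ 2.10983532,  0.66346695, -0.34151736]), 'tvec': array([-0.46642945, -0.10164752,  1.0721882 ])}
top {'vfov': 47.79941453498919, 'cx': 254.4990030241204, 'cy': 199.68853181846205, 'rvec': array([ 2.16653626, -2.11723433,  0.13916461]), 'tvec': array([-0.02896114,  0.59062469,  1.06798514])}
wrist {'vfov': 60.673315177273, 'cx': 251.03789772654883, 'cy': 193.002346090356, 'rvec': array([-2.37724691, -1.68978598, -0.2247408 ]), 'tvec': array([-0.57519782, -0.02951583,  0.38946775])}
```

View pics/scene0.png

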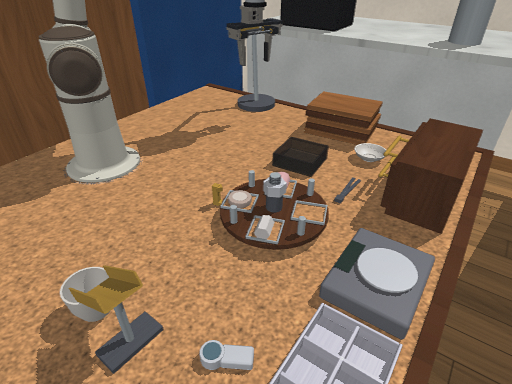

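View pics/top0.png

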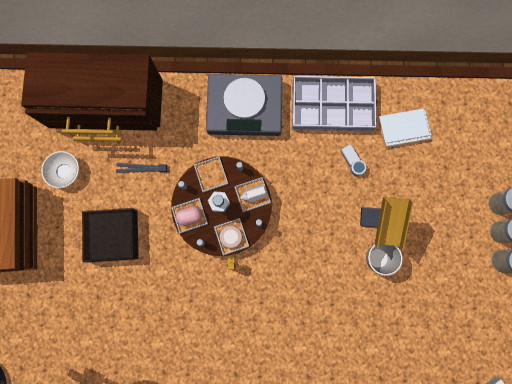

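View pics/wrist0.png

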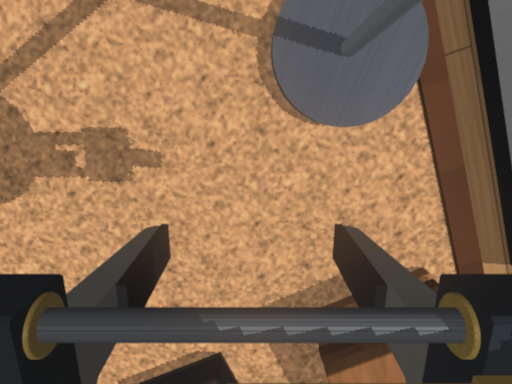

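The top view has the box at the left (110,235), quartz at (188,215) in the left pocket, agate at (232,237), crystal at (253,194), the pointer at (231,264) and the spindle at (219,202). The arm is out of the frame. I'll zoom in and measure.

```bash
cat > h.py <<'E'
import numpy as np,cv2
from rig import telemetry,get_image,get_calibration
def ray(name,px,z,cal=None):
    c=cal or get_calibration(name); f=192/np.tan(np.radians(c['vfov'])/2)
    R,_=cv2.Rodrigues(c['rvec']); o=-R.T@c['tvec']
    d=R.T@np.array([(px[0]-c['cx'])/f,(px[1]-c['cy'])/f,1]); return o+d*(z-o[2])/d[2]
def proj(name,P,cal=None):
    c=cal or get_calibration(name); f=192/np.tan(np.radians(c['vfov'])/2)
    K=np.array([[f,0,c['cx']],[0,f,c['cy']],[0,0,1]])
    return cv2.projectPoints(np.array(P,float).reshape(-1,3),c['rvec'],c['tvec'],K,None)[0].reshape(-1,2)
E
python3 - <<'E'
import cv2
im=cv2.imread("pics/top0.png")
cv2.imwrite("pics/topz.png",cv2.resize(im[145:280,160:290],None,fx=4.4,fy=4.4,interpolation=cv2.INTER_CUBIC))
im=cv2.imread("pics/scene0.png")
cv2.imwrite("pics/scenez.png",cv2.resize(im[150:250,200:340],None,fx=5,fy=5,interpolation=cv2.INTER_CUBIC))
E
```

```text
(no output)
```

View pics/topz.png

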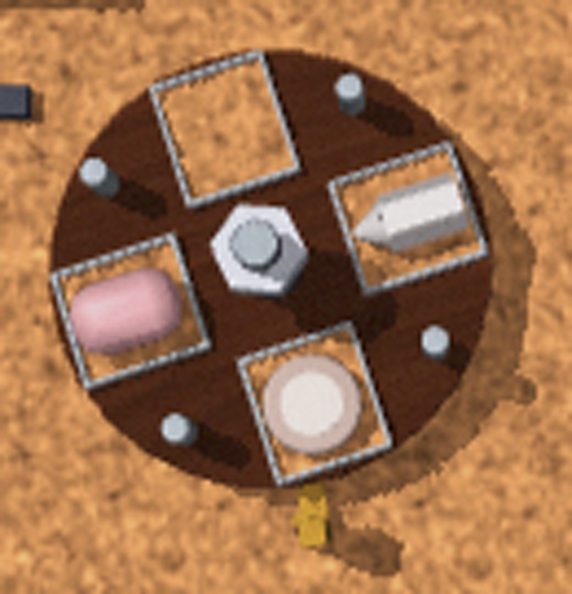

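View pics/scenez.png

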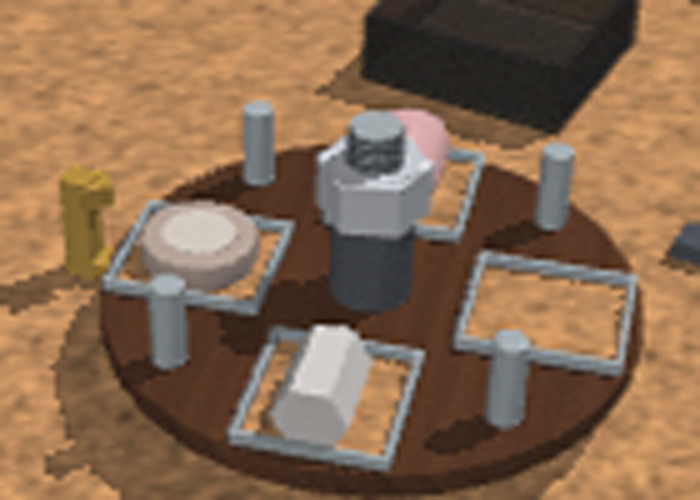

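In the zoom, the post tops are at about (351,82), (94,166), (177,421) and (437,332), the spindle top is at (256,243), and the pointer top is at (313,528). The agate pocket is near the pointer. I'll convert these to positions.

```bash
python3 - <<'E'
from h import *
im=cv2.imread("pics/top0.png"); hsv=cv2.cvtColor(im,cv2.COLOR_BGR2HSV)
cal=get_calibration('top')
Z=lambda x,y:(160+(x+.5)/4.4-.5,145+(y+.5)/4.4-.5)
posts=[ray('top',Z(*p),.08)[:2] for p in [(351,83),(94,167),(177,421),(437,331)]]
print('posts',np.round(posts,4)); cen=np.mean(posts,0); print('cen',cen)
print('spindle',ray('top',Z(256,243),.128))
print('r',[np.round((np.hypot(*(p-cen)),np.degrees(np.arctan2(*(p-cen)[::-1]))),4) for p in posts])
pt=ray('top',Z(313,526),.06); print('pointer',pt, np.degrees(np.arctan2(*(pt[:2]-cen)[::-1])),np.hypot(*(pt[:2]-cen)))
# pockets corners (rim top z .042)
for n,c in dict(quartz=[(52,274),(176,236),(209,347),(90,387)],agate=[(239,360),(350,325),(390,444),(280,484)],empty=[(151,88),(262,53),(298,168),(192,206)],crys=[(330,184),(449,144),(487,252),(370,293)]).items():
    p=np.mean([ray('top',Z(*q),.042)[:2] for q in c],0); d=p-cen
    print(n,p,np.hypot(*d),np.degrees(np.arctan2(d[1],d[0])))
m=((hsv[...,0]<8)|(hsv[...,0]>165))&(hsv[...,1]>40)&(hsv[...,2]>150)
m=m.astype(np.uint8); m[:, :160]=0;m[:,220:]=0;m[:190]=0;m[250:]=0
k=cv2.findContours(m,0,2)[0]; k=max(k,key=cv2.contourArea); r=cv2.minAreaRect(k); print(r,ray('top',r[0],.06))
# box top outline: dark
g=(im.max(2)<60).astype(np.uint8); g[:195]=0;g[275:]=0;g[:,:70]=0;g[:,150:]=0
k=max(cv2.findContours(g,0,2)[0],key=cv2.contourArea); r=cv2.minAreaRect(k); bp=cv2.boxPoints(r); print('box',r, ray('top',r[0],.045))
print([np.round(ray('top',b,.045),3) for b in bp])
E
```

```text
posts [[ 0.6764  0.0241]
 [ 0.6247  0.1683]
 [ 0.4825  0.1152]
 [ 0.5359 -0.028 ]]
cen [0.57989283 0.06991277]
spindle [0.57654159 0.07013101 0.128     ]
r [array([  0.1068, -25.3865]), array([ 0.1081, 65.5108]), array([1.07400e-01, 1.55036e+02]), array([ 1.073000e-01, -1.141785e+02])]
pointer [0.42653664 0.03917195 0.06      ] -168.66507062902406 0.1564068970272578
quartz [0.54735656 0.14941579] 0.08590307635743166 112.25661946065765
agate [0.49644867 0.04155905] 0.08812980032980569 -161.23260937922993
empty [0.65620332 0.09894774] 0.08164753611753553 20.831049842055148
crys [ 0.60534136 -0.01006021] 0.083924408388508 -72.34819910076621
((187.0188751220703, 214.56605529785156), (14.285496711730957, 23.07657241821289), 74.05460357666016) [0.54704714 0.15291669 0.06      ]
box ((110.0, 235.0), (52.0, 54.0), 90.0) [0.49218272 0.34852543 0.045     ]
[array([0.557, 0.423, 0.045]), array([0.56 , 0.284, 0.045]), array([0.429, 0.276, 0.045]), array([0.425, 0.412, 0.045])]
```

move_arm(targets=[[42, -36, 0, 0, 0, -0.166, 0.1], [86, -74, 0, 0, 0, -0.332, 0.1], [130, -112, 0, 0, 0, -0.5, 0.1], [174, -150, 0, 0, 0, -0.666, 0.1], [218, -187, 0, 0, 0, -0.832, 0.1], [262, -225, 0, 0, 0, -1.0, 0.1], [306, -262, 0, 0, 0, -1.165, 0.1], [350, -300, 0, 0, 0, -1.33, 0.1], [393, -337, 0, 0, 0, -1.5, 0.1], [436, -374, 0, 0, 0, -1.663, 0.1]])

```text
t: 1.4
position: [0.6263, 0.167, 0.2022]
tool_rot: [-2.646, -1.691, 0.001]
force: [0.2, 0.1, -0.2]
finger_gap: 0.448
```

```bash
python3 - <<'E'
from h import *
s=telemetry.sense(); im=get_image("wrist"); c=get_calibration("wrist")
np.save("w1.npy",c,allow_pickle=True)
R,_=cv2.Rodrigues(s['tool_rot']); print(s['position'],R[:,1],np.degrees(np.arctan2(R[1,1],R[0,1])))
cv2.imwrite("pics/w1.png",im[:,:,::-1])
print(proj('wrist',[[.6247,.1683,.08],[.6764,.0241,.08],[.579,.07,.128]],c))
E
```

```text
[0.62628643 0.16701167 0.20224809] [ 0.9074362  -0.42018519 -0.00198973] -24.846332211521407
[[242.24431765 181.22662233]
 [348.02695908 283.11664232]
 [242.72427145 311.94087451]]
```

View pics/w1.png

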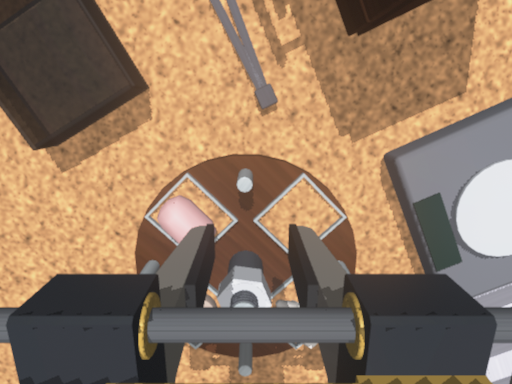

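The post 1 top is at (245,175) and the nut at about (243,290). I'll refine the post position.

```bash
python3 - <<'E'
from h import *
c=np.load("w1.npy",allow_pickle=True).item()
print(ray('wrist',(244.5,174.5),.08,c), ray('wrist',(244.5,189),.036,c))
# from scene zoom: four post tops
Z=lambda x,y:(200+(x+.5)/5-.5,150+(y+.5)/5-.5)
p=[ray('scene',Z(*q),.08)[:2] for q in [(258,108),(558,151),(511,340),(168,285)]];print(np.round(p,4),np.mean(p,0))
print(ray('scene',Z(376,125),.128), ray('scene',Z(84,178),.06))
E
```

```text
[0.62944292 0.17323927 0.08      ] [0.61763485 0.15053656 0.036     ]
[[ 0.4796  0.1142]
 [ 0.6228  0.1653]
 [ 0.6741  0.0233]
 [ 0.5328 -0.0289]] [0.57730589 0.06846248]
[0.57672989 0.06877865 0.128     ] [0.42809232 0.03693374 0.06      ]
```

move_arm(targets=[[-1, 1, -25, 0, 0, 0, 0.1], [-1, 1, -50, 0, 0, 0, 0.1], [-1, 1, -75, 0, 0, 0, 0.1], [-1, 1, -100, 0, 0, 0, 0.1], [-1, 1, -120, 0, 0, 0, 0.1], [-1, 1, -138, 0, 0, 0, 0.1], [-1, 1, -138, 0, 0, 0, 0.3], [-1, 1, -138, 0, 0, 0, 0.5], [-1, 1, -138, 0, 0, 0, 0.6], [-1, 1, -138, 0, 0, 0, 0.6]])

```text
t: 2.7
position: [0.63, 0.1624, 0.0644]
tool_rot: [2.653, 1.676, 0.001]
force: [-2.2, 0.6, 0.5]
finger_gap: 0.201
```

```bash
python3 - <<'E'
from h import *
s=telemetry.sense(); im=get_image("wrist"); 
cv2.imwrite("pics/w2.png",im[:,:,::-1]); print(s['position'],s['force'])
cv2.imwrite("pics/s2.png",cv2.resize(get_image("scene")[100:260,190:350,::-1],None,fx=3.7,fy=3.7))
E
```

```text
[0.62997633 0.1624014  0.06440933] [-2.23043279  0.60653152  0.51535766]
```

View pics/w2.png

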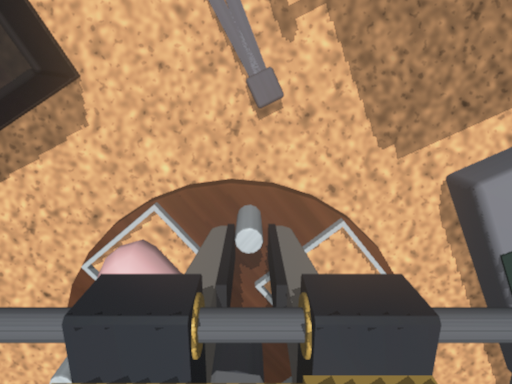

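View pics/s2.png

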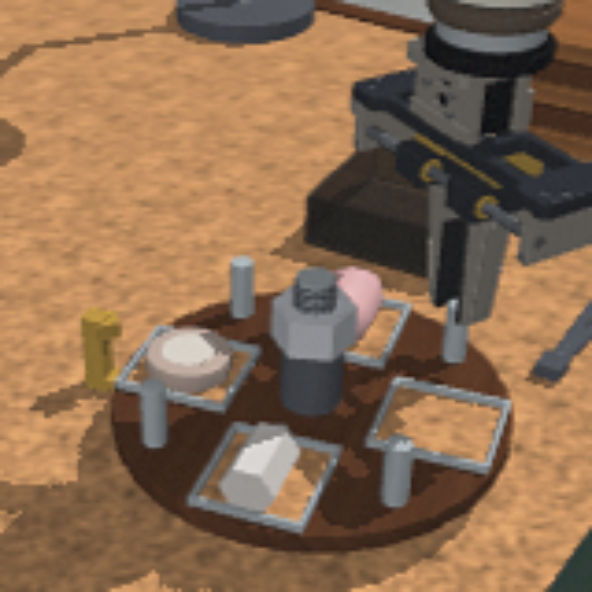

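move_arm(targets=[[0, 0, 0, 0, 0, 0, 0.9], [0, 0, 0, 0, 0, 0, 0.9], [0, 0, 0, 0, 0, 0, 0.9], [0, 0, 0, 0, 0, 0, 0.9], [0, 0, 0, 0, 0, 0, 0.9], [0, 0, 0, 0, 0, 0, 0.9], [0, 0, 0, 0, 0, 0, 0.9], [0, 0, 0, 0, 0, 0, 0.9], [0, 0, 0, 0, 0, 0, 0.9], [0, 0, 0, 0, 0, 0, 0.9]])

```text
t: 4.05
position: [0.63, 0.1623, 0.0644]
tool_rot: [2.653, 1.676, 0.001]
force: [-0.7, 0.2, -0.6]
finger_gap: 0.153
```

```bash
python3 - <<'E'
from h import *
s=telemetry.sense(); print(s['position'],s['force'],s['qd'],s['joint_pos'])
im=get_image("top")[:,:,::-1]
cv2.imwrite("pics/t2.png",cv2.resize(im[145:280,160:290],None,fx=4.4,fy=4.4,interpolation=cv2.INTER_CUBIC))
E
```

```text
[0.63002309 0.16233313 0.06442284] [-0.73149858  0.15635781 -0.62930756] [-0.00198414  0.00059358 -0.00078367  0.00072748 -0.00096998 -0.00085605] [ 0.06809762  0.47832027  1.48513453 -0.00264285  1.17582274  0.51297259]
```

View pics/t2.png

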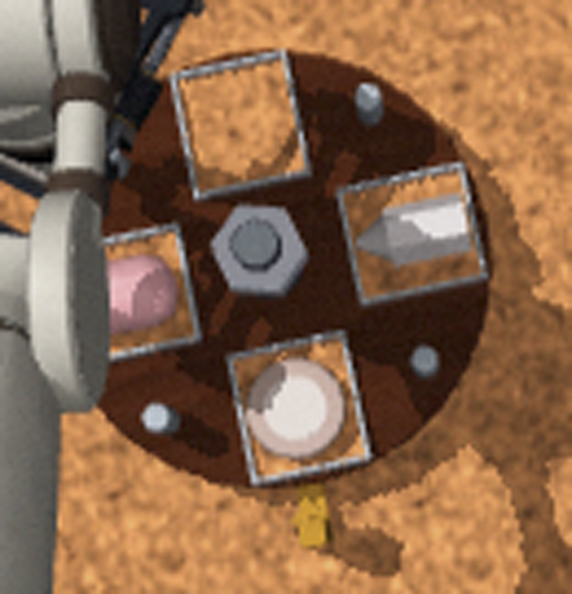

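The carousel was dragged about 5° clockwise and the post is now gripped (gap 14 mm). Next I'll measure the current angle.

```bash
python3 - <<'E'
from h import *
Z=lambda x,y:(160+(x+.5)/4.4-.5,145+(y+.5)/4.4-.5)
C=np.array([.578,.069])
P=[ray('top',Z(*q),.08)[:2] for q in [(371,92),(157,408),(426,352)]]
print(np.round(P,4),np.mean(P[:2],0)) 
p1=P[1]-P[0]  # post2-post0
print(np.degrees(np.arctan2(p1[1],p1[0])), [np.degrees(np.arctan2(*(p-C)[::-1])) for p in P])
P=[ray('top',Z(*q),.08)[:2] for q in [(351,83),(177,421)]];p1=P[1]-P[0];print(np.mean(P,0),np.degrees(np.arctan2(p1[1],p1[0])))
C=np.mean(P,0)
t=np.array([.63,.1623])-C; r=np.hypot(*t);a=np.arctan2(t[1],t[0]);print(r,np.degrees(a))
for C in ([.5775,.069],[.579,.07]):
  t=np.array([.63,.1623])-C; r=np.hypot(*t);a=np.arctan2(t[1],t[0]);print(r,np.degrees(a))
  for k in range(0,11): 
    b=a+np.radians(8.65)*k; print(k,np.round(1000*(r*np.array([np.cos(b),np.sin(b)])-t)),end=' ')
E
```

```text
[[ 0.6714  0.0126]
 [ 0.4895  0.1267]
 [ 0.5241 -0.0221]] [0.58044213 0.0696305 ]
147.91294446315123 [np.float64(-31.12547508817117), np.float64(146.9198031092262), np.float64(-120.62686894151152)]
[0.57946582 0.06967712] 154.82533266615013
0.10551161330487525 61.383529999758224
0.10705671394172342 60.63350034530703
0 [ 0. -0.] 1 [-15.   7.] 2 [-30.  11.] 3 [-46.  14.] 4 [-62.  13.] 5 [-78.  11.] 6 [-94.   6.] 7 [-108.   -2.] 8 [-121.  -11.] 9 [-133.  -22.] 10 [-142.  -35.] 0.10545278564362348 61.07732847494847
0 [0. 0.] 1 [-14.   7.] 2 [-30.  11.] 3 [-46.  13.] 4 [-61.  13.] 5 [-77.  10.] 6 [-92.   5.] 7 [-106.   -3.] 8 [-119.  -12.] 9 [-130.  -23.] 10 [-140.  -36.]
```

move_arm(targets=[[-7, 4, 0, 0, 0, 0.0755, 0.9], [-14, 7, 0, 0, 0, 0.151, 0.9], [-22, 9, 0, 0, 0, 0.2265, 0.9], [-30, 11, 0, 0, 0, 0.302, 0.9], [-38, 13, 0, 0, 0, 0.3775, 0.9], [-46, 14, 0, 0, 0, 0.453, 0.9], [-54, 14, 0, 0, 0, 0.5285, 0.9], [-62, 13, 0, 0, 0, 0.604, 0.9], [-70, 12, 0, 0, 0, 0.6795, 0.9], [-78, 10, 0, 0, 0, 0.755, 0.9]])

```text
t: 5.35
position: [0.5521, 0.1755, 0.0644]
tool_rot: [1.848, 2.54, 0.012]
force: [-0.4, 10.8, -2.3]
finger_gap: 0.148
```

```bash
python3 - <<'E'
import numpy as np
t=np.array([-.0259,.106]);r=np.hypot(*t);a=np.arctan2(t[1],t[0])
for k in range(1,11):
    b=a+np.radians(4.35)*k; print(np.round(1000*(r*np.array([np.cos(b),np.sin(b)])-t),1),round(np.radians(4.35)*k,3))
E
```

```text
[-8.  -2.3] 0.076
[-15.7  -5.1] 0.152
[-23.3  -8.6] 0.228
[-30.5 -12.6] 0.304
[-37.4 -17.1] 0.38
[-44.  -22.2] 0.456
[-50.1 -27.7] 0.531
[-55.9 -33.7] 0.607
[-61.1 -40.1] 0.683
[-65.9 -46.9] 0.759
```

move_arm(targets=[[-8, -2, 0, 0, 0, 0.076, 0.9], [-16, -5, 0, 0, 0, 0.152, 0.9], [-23, -8.5, 0, 0, 0, 0.228, 0.9], [-30.5, -12.5, 0, 0, 0, 0.304, 0.9], [-37.5, -17, 0, 0, 0, 0.38, 0.9], [-44, -22, 0, 0, 0, 0.456, 0.9], [-50, -27.5, 0, 0, 0, 0.531, 0.9], [-56, -33.5, 0, 0, 0, 0.607, 0.9], [-61, -40, 0, 0, 0, 0.683, 0.9], [-66, -47, 0, 0, 0, 0.759, 0.9]])

```text
t: 6.6
position: [0.4853, 0.1297, 0.0643]
tool_rot: [-0.77, -3.042, -0.015]
force: [-3.2, 4.8, -0.2]
finger_gap: 0.149
```

```bash
python3 - <<'E'
from h import *
s=telemetry.sense(); print(s['position'],s['force'],s['joint_pos'])
im=get_image("top")[:,:,::-1]
cv2.imwrite("pics/t3.png",cv2.resize(im[145:280,160:290],None,fx=4.4,fy=4.4,interpolation=cv2.INTER_CUBIC))
cv2.imwrite("pics/s3.png",cv2.resize(get_image("scene")[150:250,200:340,::-1],None,fx=5,fy=5,interpolation=cv2.INTER_CUBIC))
E
```

```text
[0.48528799 0.12973243 0.06434114] [-3.22828856  4.76126706 -0.15474597] [ 0.0130567   0.12889184  1.92389506  0.01179346  1.09015203 -1.06699939]
```

View pics/t3.png

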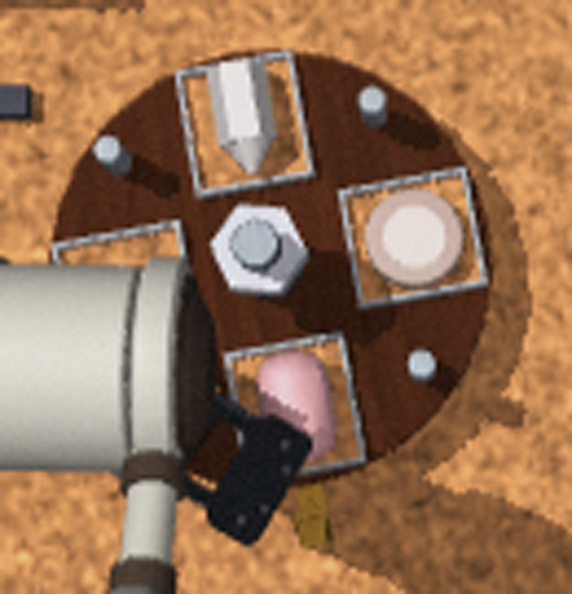

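View pics/s3.png

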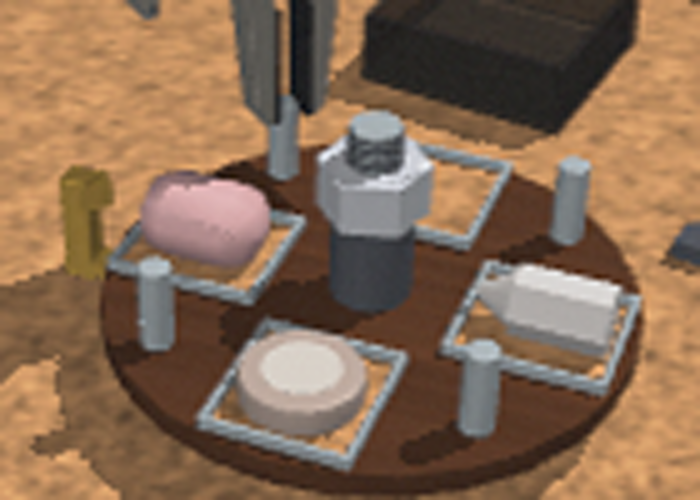

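```bash
python3 - <<'E'
from h import *
Z=lambda x,y:(160+(x+.5)/4.4-.5,145+(y+.5)/4.4-.5)
W=lambda x,y:(200+(x+.5)/5-.5,150+(y+.5)/5-.5)
A=[ray('top',Z(*q),.08)[:2] for q in [(374,95),(106,145),(421,356)]]
B=[ray('scene',W(*q),.08)[:2] for q in [(484,349),(574,163),(154,267)]]
for P,C in ((A,[.579,.0697]),(B,[.5773,.0685])):
  C=np.array(C); print('cen from diag B,C',(P[1]+P[2])/2)
  a=[np.degrees(np.arctan2(*(p-C)[::-1])) for p in P]
  d=P[1]-P[2]; print(np.round(P,4),np.round(a,1), 'diag',np.degrees(np.arctan2(d[1],d[0])))
E
```

```text
cen from diag B,C [0.57963755 0.07134367]
[[ 0.6697  0.0108]
 [ 0.6375  0.1621]
 [ 0.5218 -0.0194]] [ -33.    57.6 -122.7] diag 57.46440876856465
cen from diag B,C [0.57683665 0.06903976]
[[ 0.6677  0.0117]
 [ 0.6341  0.1602]
 [ 0.5196 -0.0221]] [ -32.2   58.2 -122.5] diag 57.86771382548157
```

The carousel is at the goal within about 1.5°. The quartz pocket is at ~192.4° and the pointer at ~191.5°. I'll release, lift, and move to view the nut.

move_arm(targets=[[0, 0, 0, 0, 0, 0, 0.4], [0, 0, 0, 0, 0, 0, 0.2], [0, 0, 0, 0, 0, 0, 0.1], [0, 0, 25, 0, 0, 0, 0.1], [0, 0, 60, 0, 0, 0, 0.1], [0, 0, 105, 0, 0, -0.05, 0.0], [25, -17, 145, 0, 0, -0.1, -0.2], [60, -40, 170, 0, 0, -0.1, -0.5], [95, -64, 186, 0, 0, -0.1, -0.5], [126, -84, 186, 0, 0, -0.1, -0.5]])

```text
t: 7.95
position: [0.6131, 0.0437, 0.2525]
tool_rot: [-0.925, -3.002, -0.014]
force: [0.2, -0.1, -0.6]
finger_gap: 0.75
```

```bash
python3 - <<'E'
from h import *
s=telemetry.sense(); im=get_image("wrist"); c=get_calibration("wrist")
np.save("w4.npy",c,allow_pickle=True)
R,_=cv2.Rodrigues(s['tool_rot']); print(s['position'],s['joint_pos'],np.degrees(np.arctan2(R[1,1],R[0,1])))
cv2.imwrite("pics/w4.png",im[:,:,::-1])
im=get_image("top")[:,:,::-1]
cv2.imwrite("pics/t4.png",cv2.resize(im[145:280,160:290],None,fx=4.4,fy=4.4,interpolation=cv2.INTER_CUBIC))
E
```

```text
[0.6131343  0.04370318 0.25246401] [-0.13001967  0.23024304  1.41810462  0.00881663  1.49194583 -1.10359511] 55.74162324212129
```

View pics/w4.png

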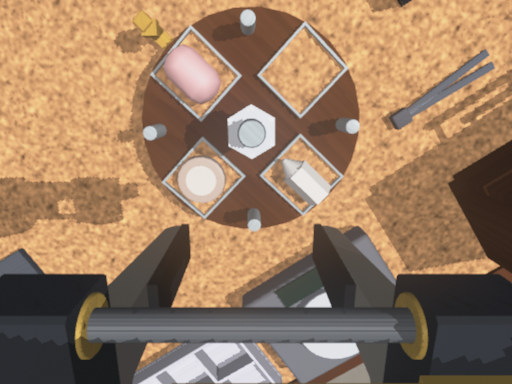

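View pics/t4.png

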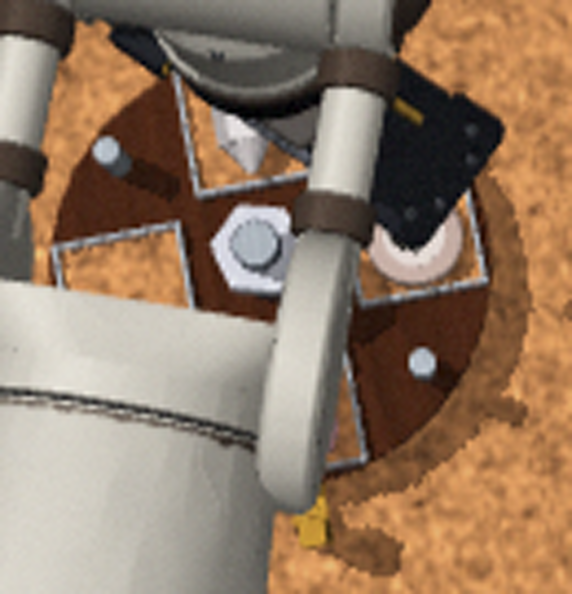

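The wrist view shows the nut at (252,132) with its flats already facing the jaws. The quartz pocket is aligned with the pointer at (148,25). Checking both numerically.

```bash
python3 - <<'E'
from h import *
c=np.load("w4.npy",allow_pickle=True).item(); im=cv2.imread("pics/w4.png")
P=np.array([ray('wrist',q,.08,c)[:2] for q in [(248,16),(355,127),(254,222),(148,132)]]);C=P.mean(0);print(np.round(P,4),C)
print([np.round((np.hypot(*(p-C)),np.degrees(np.arctan2(*(p-C)[::-1]))),3) for p in P])
hsv=cv2.cvtColor(im,cv2.COLOR_BGR2HSV)
m=((hsv[...,1]<60)&(hsv[...,2]>110)).astype(np.uint8); k=np.zeros_like(m);k[95:170,220:285]=1; m*=k
m=cv2.morphologyEx(m,cv2.MORPH_CLOSE,np.ones((9,9)))
k=max(cv2.findContours(m,0,2)[0],key=cv2.contourArea);h=cv2.convexHull(k); print(cv2.boundingRect(h),cv2.approxPolyDP(h,4,True).reshape(-1,2).tolist())
cv2.imwrite("pics/w4z.png",cv2.resize(im[0:240,130:370],None,fx=2.5,fy=2.5,interpolation=cv2.INTER_CUBIC))
cv2.imwrite("pics/w4n.png",cv2.resize(im[95:170,215:290],None,fx=7,fy=7,interpolation=cv2.INTER_CUBIC))
E
```

```text
[[ 0.4852  0.1287]
 [ 0.6361  0.1621]
 [ 0.6636  0.0145]
 [ 0.5171 -0.021 ]] [0.57549334 0.07107866]
[array([1.07000e-01, 1.47426e+02]), array([ 0.109, 56.358]), array([  0.105, -32.714]), array([ 1.09000e-01, -1.22398e+02])]
(220, 104, 65, 66) [[227, 118], [250, 104], [273, 116], [284, 149], [284, 169], [220, 169]]
```

View pics/w4z.png

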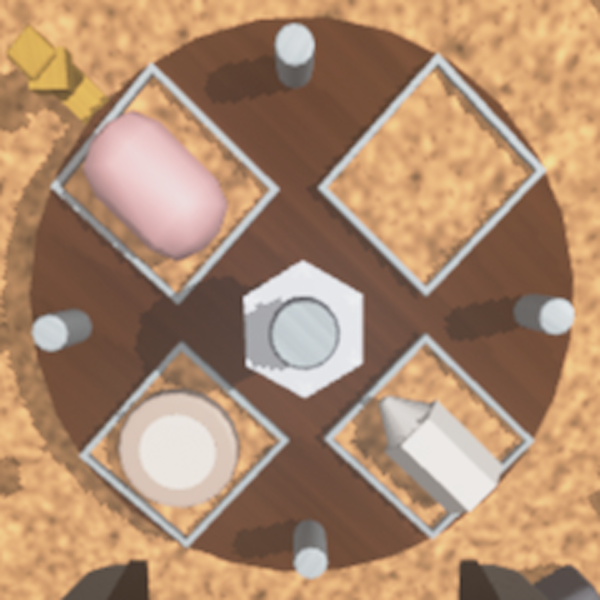

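View pics/w4n.png

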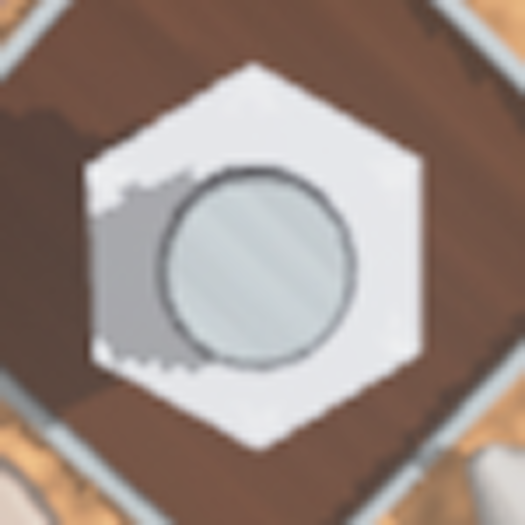

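move_arm(targets=[[-18, 13, -10, 0, 0, 0, -0.5], [-36, 26, -40, 0, 0, 0, -0.5], [-36, 26, -80, 0, 0, 0, -0.5], [-36, 26, -120, 0, 0, 0, -0.5], [-36, 26, -145, 0, 0, 0, -0.5], [-36, 26, -159, 0, 0, 0, -0.5], [-36, 26, -159, 0, 0, 0, -0.3], [-36, 26, -159, 0, 0, 0, -0.1], [-36, 26, -159, 0, 0, 0, 0.1], [-36, 26, -159, 0, 0, 0, 0.6]])

```text
t: 9.3
position: [0.5784, 0.069, 0.0925]
tool_rot: [0.929, 3.001, 0.015]
force: [2.5, 3.4, 2.4]
finger_gap: 0.491
```

```bash
python3 - <<'E'
from h import *
s=telemetry.sense(); print(s)
cv2.imwrite("pics/s5.png",cv2.resize(get_image("scene")[100:250,200:340,::-1],None,fx=4,fy=4,interpolation=cv2.INTER_CUBIC))
E
```

```text
{'t': 9.3, 'joint_pos': array([-0.09403533,  0.28224591,  1.68123218,  0.01007236,  1.17612645,
       -1.0684512 ]), 'qd': array([-3.06424339e-06,  5.60940353e-04,  4.66855353e-04, -1.15478421e-03,
        1.08846823e-03,  1.84989750e-04]), 'effort': array([-1.59166172e+00, -3.87240887e+01, -2.70976067e+01, -8.26458726e-01,
        6.78730085e-01, -2.09414429e-03]), 'position': array([0.57842264, 0.06899173, 0.09245141]), 'tool_rot': array([0.92874188, 3.00107259, 0.01494069]), 'force': array([2.51028799, 3.43909029, 2.44197849]), 'moment': array([ 0.45865883, -0.38832669,  0.02190352]), 'finger_gap': 0.490934056392857}
```

View pics/s5.png

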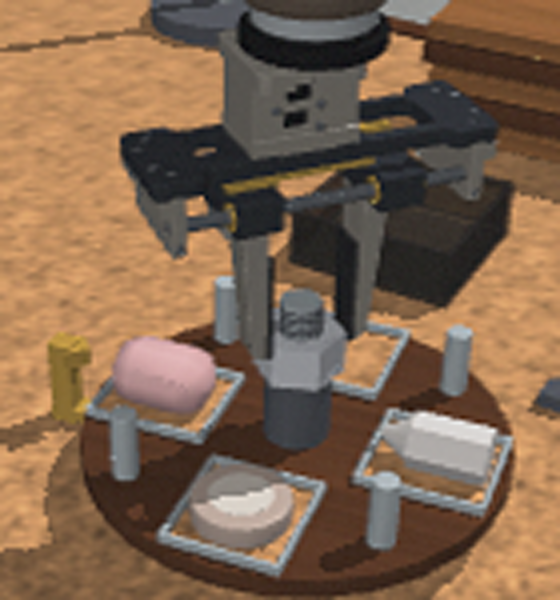

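move_arm(targets=[[0, 0, 0, 0, 0, 0, 0.9], [0, 0, 0, 0, 0, -0.1, 0.9], [0, 0, -0.5, 0, 0, -0.22, 0.9], [0, 0, -0.9, 0, 0, -0.35, 0.9], [0, 0, -1.2, 0, 0, -0.48, 0.9], [0, 0, -1.6, 0, 0, -0.61, 0.9], [0, 0, -1.9, 0, 0, -0.74, 0.9], [0, 0, -2.2, 0, 0, -0.87, 0.9], [0, 0, -2.6, 0, 0, -1.0, 0.9], [0, 0, -2.9, 0, 0, -1.13, 0.9]])

```text
t: 10.6
position: [0.5739, 0.067, 0.0894]
tool_rot: [2.394, 2.033, -0.005]
force: [-16.0, -5.9, 15.3]
finger_gap: 0.493
```

move_arm(targets=[[-0.5, 0.1, -0.3, 0, 0, -0.11, 0.9], [-1, 0.3, -0.6, 0, 0, -0.22, 0.9], [-1.5, 0.5, -0.9, 0, 0, -0.34, 0.9], [-1.9, 0.8, -1.2, 0, 0, -0.45, 0.9], [-2.3, 1.1, -1.5, 0, 0, -0.56, 0.9], [-2.7, 1.5, -1.7, 0, 0, -0.68, 0.9], [-3, 1.9, -2, 0, 0, -0.79, 0.9], [-3.3, 2.3, -2.3, 0, 0, -0.9, 0.9], [-3.5, 2.8, -2.6, 0, 0, -1.02, 0.9], [-3.7, 3.2, -2.9, 0, 0, -1.13, 0.9]])

```text
t: 11.85
position: [0.5658, 0.068, 0.0869]
tool_rot: [3.108, 0.438, -0.024]
force: [-12.2, -2.4, 13.9]
finger_gap: 0.516
```

```bash
python3 - <<'E'
from h import *
s=telemetry.sense(); print(s['force'],s['moment'],s['joint_pos'])
R,_=cv2.Rodrigues(s['tool_rot']); print(s['position'],np.degrees(np.arctan2(R[1,1],R[0,1])))
cv2.imwrite("pics/s6.png",cv2.resize(get_image("scene")[100:250,200:340,::-1],None,fx=4,fy=4,interpolation=cv2.INTER_CUBIC))
E
```

```text
[-12.16847943  -2.38180516  13.85907758] [-0.25543975  2.29611195  1.47496182] [-0.08875604  0.2743401   1.70301205 -0.00641685  1.17881568  1.2048661 ]
[0.56577846 0.06804097 0.08693874] -73.9760309808328
```

View pics/s6.png

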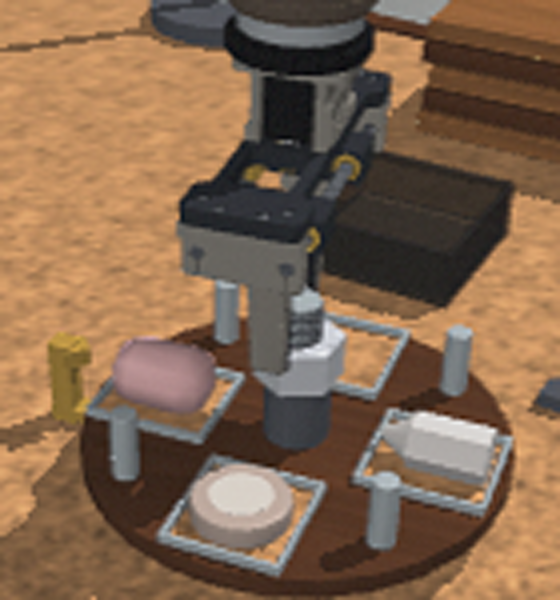

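The fingers sit off-centre on the nut, so pads have slipped towards the edge. I'll release, lift and look.

move_arm(targets=[[0, 0, 0, 0, 0, 0, 0.2], [0, 0, 0, 0, 0, 0, -0.2], [0, 0, 0, 0, 0, 0, -0.5], [0, 0, 0, 0, 0, 0, -0.5], [0, 0, 20, 0, 0, 0, -0.5], [0, 0, 60, 0, 0, 0, -0.5], [-5, -3, 100, 0, 0, 0, -0.5], [-15, -6, 140, 0, 0, 0, -0.5], [-27, -10, 165, 0, 0, 0, -0.5], [-27, -10, 165, 0, 0, 0, -0.5]])

```text
t: 13.15
position: [0.5402, 0.058, 0.2541]
tool_rot: [3.109, 0.43, -0.015]
force: [0.6, -0.4, -1.2]
finger_gap: 0.753
```

```bash
python3 - <<'E'
from h import *
s=telemetry.sense(); im=get_image("wrist"); c=get_calibration("wrist")
np.save("w7.npy",c,allow_pickle=True)
R,_=cv2.Rodrigues(s['tool_rot']); print(s['position'],s['joint_pos'],np.degrees(np.arctan2(R[1,1],R[0,1])))
print(R)
cv2.imwrite("pics/w7.png",im[:,:,::-1])
cv2.imwrite("pics/s7.png",cv2.resize(get_image("scene")[150:250,200:340,::-1],None,fx=5,fy=5,interpolation=cv2.INTER_CUBIC))
E
```

```text
[0.54021013 0.05800406 0.2540967 ] [-0.11206464  0.05396671  1.60994893 -0.00556433  1.48630819  1.18431024] -74.24799217000535
[[ 0.96240193  0.2714737  -0.00919554]
 [ 0.27144215 -0.96244403 -0.00454462]
 [-0.01008394  0.0018777  -0.99994739]]
```

View pics/w7.png

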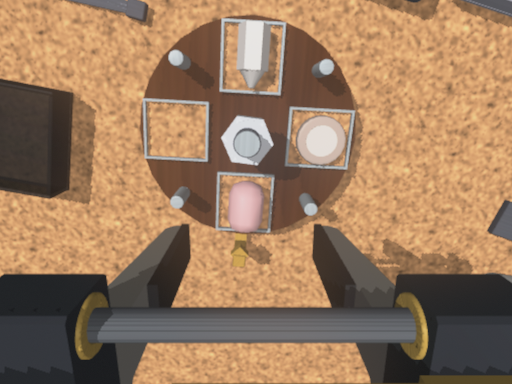

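View pics/s7.png

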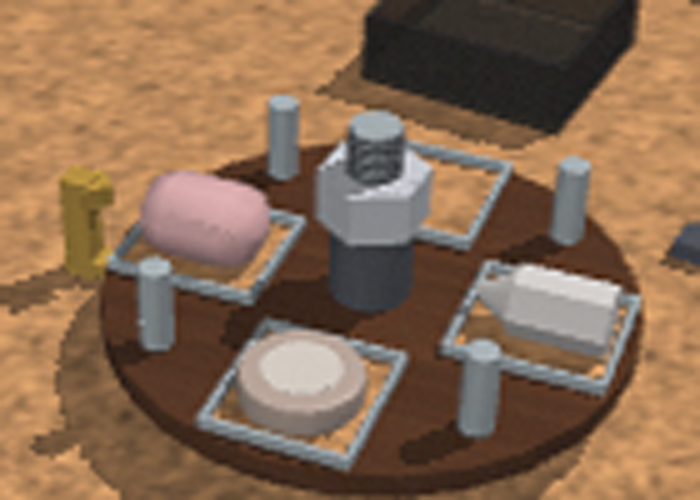

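The nut dropped about 5.7 mm, which is roughly 2.2 rad, so it did turn. Next I'll measure its centre and angle in this view.

```bash
python3 - <<'E'
from h import *
c=np.load("w7.npy",allow_pickle=True).item(); im=cv2.imread("pics/w7.png")
z=im[100:180,205:290]; cv2.imwrite("pics/w7n.png",cv2.resize(z,None,fx=7,fy=7,interpolation=cv2.INTER_CUBIC))
P=np.array([ray('wrist',q,.08,c)[:2] for q in [(178,57),(327,66),(310,208),(179,201)]]);C=P.mean(0);print(np.round(P,4),C)
print([np.round((np.hypot(*(p-C)),np.degrees(np.arctan2(*(p-C)[::-1]))),3) for p in P])
E
```

```text
[[ 0.6318  0.1609]
 [ 0.6643  0.0152]
 [ 0.5171 -0.0165]
 [ 0.4849  0.1278]] [0.57454961 0.07184544]
[array([ 0.106, 57.248]), array([  0.106, -32.242]), array([ 1.05000e-01, -1.23017e+02]), array([1.06000e-01, 1.48055e+02])]
```

View pics/w7n.png

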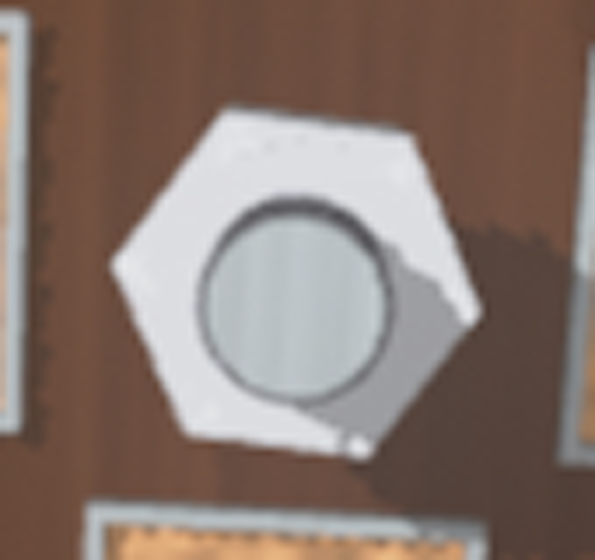

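```bash
python3 - <<'E'
from h import *
c=np.load("w7.npy",allow_pickle=True).item()
print(ray('wrist',(247.5,140.6),.1074,c),ray('wrist',(247.1,142.8),.128,c))
c=np.load("w4.npy",allow_pickle=True).item()
print(ray('wrist',(215+254/7,95+257/7),.112,c),ray('wrist',(215+258/7,95+267/7),.128,c))
E
```

```text
[0.57419196 0.07250209 0.1074    ] [0.57463935 0.07276716 0.128     ]
[0.57607522 0.07020942 0.112     ] [0.57631643 0.07051044 0.128     ]
```

move_arm(targets=[[15, 6, 0, 0, 0, 0.13, -0.5], [35, 13.3, -30, 0, 0, 0.26, -0.5], [35, 13.3, -75, 0, 0, 0.396, -0.5], [35, 13.3, -120, 0, 0, 0.396, -0.5], [35, 13.3, -150, 0, 0, 0.396, -0.5], [35, 13.3, -164, 0, 0, 0.396, -0.5], [35, 13.3, -164, 0, 0, 0.396, -0.3], [35, 13.3, -164, 0, 0, 0.396, -0.1], [35, 13.3, -164, 0, 0, 0.396, 0.1], [35, 13.3, -164, 0, 0, 0.396, 0.6]])

```text
t: 14.5
position: [0.5749, 0.0719, 0.0883]
tool_rot: [2.962, 1.033, -0.02]
force: [-1.6, 2.8, 5.0]
finger_gap: 0.496
```

```bash
python3 - <<'E'
from h import *
s=telemetry.sense(); print(s['force'],s['moment'],s['joint_pos'])
R,_=cv2.Rodrigues(s['tool_rot']); print(s['position'],np.degrees(np.arctan2(R[1,1],R[0,1])))
cv2.imwrite("pics/s8.png",cv2.resize(get_image("scene")[100:250,200:340,::-1],None,fx=4,fy=4,interpolation=cv2.INTER_CUBIC))
E
```

```text
[-1.57390329  2.81498601  4.95131206] [ 0.22006585  0.36760955 -0.00321419] [-0.07832488  0.29183483  1.67848086 -0.01040581  1.18068215  0.82532714]
[0.57485919 0.07193319 0.0882709 ] -51.54586639743869
```

View pics/s8.png

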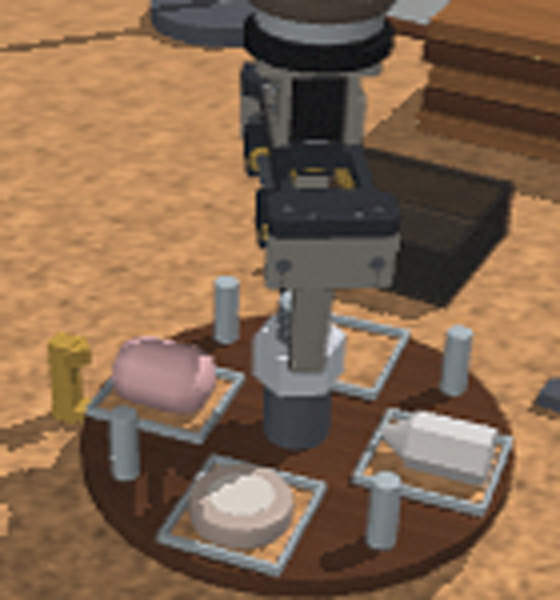

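The grasp is now centred. Turning on.

move_arm(targets=[[0, 0, 0, 0, 0, 0, 0.9], [0, 0, 0, 0, 0, 0, 0.9], [0, 0, -0.3, 0, 0, -0.1, 0.9], [0, 0, -0.5, 0, 0, -0.2, 0.9], [0, 0, -0.8, 0, 0, -0.3, 0.9], [0, 0, -1, 0, 0, -0.4, 0.9], [0, 0, -1.3, 0, 0, -0.5, 0.9], [0, 0, -1.5, 0, 0, -0.6, 0.9], [0, 0, -1.8, 0, 0, -0.7, 0.9], [0, 0, -2, 0, 0, -0.8, 0.9]])

```text
t: 15.8
position: [0.5766, 0.0713, 0.0881]
tool_rot: [3.134, -0.204, -0.015]
force: [-1.0, -0.7, 5.9]
finger_gap: 0.524
```

```bash
python3 - <<'E'
from h import *
s=telemetry.sense(); print(s['force'],s['moment'],s['joint_pos'])
R,_=cv2.Rodrigues(s['tool_rot']); print(s['position'],np.degrees(np.arctan2(R[1,1],R[0,1])),s['finger_gap'])
E
```

```text
[-1.00065732 -0.70339647  5.86613274] [-0.1048381   0.39398575  0.71608527] [-8.38796694e-02  2.94679806e-01  1.67537045e+00 -1.63472060e-03
  1.18081195e+00  1.61724941e+00]
[0.57662695 0.07133629 0.08806029] -97.4309974620929 0.5243191990624804
```

move_arm(targets=[[0, 0, 0, 0, 0, 0, 0.2], [0, 0, 0, 0, 0, 0, -0.2], [0, 0, 0, 0, 0, 0, -0.5], [0, 0, 0, 0, 0, 0, -0.5], [0, 0, 20, 0, 0, 0, -0.5], [0, 0, 60, 0, 0, 0, -0.5], [-8, 0, 100, 0, 0, 0, -0.5], [-24, 3, 140, 0, 0, 0, -0.5], [-39, 5, 164, 0, 0, 0, -0.5], [-39, 5, 164, 0, 0, 0, -0.5]])

```text
t: 17.05
position: [0.5386, 0.0763, 0.2543]
tool_rot: [3.134, -0.203, -0.007]
force: [0.4, 0.3, -0.1]
finger_gap: 0.751
```

```bash
python3 - <<'E'
from h import *
s=telemetry.sense(); im=get_image("wrist")[:,:,::-1]; c=get_calibration("wrist")
np.save("w9.npy",c,allow_pickle=True)
R,_=cv2.Rodrigues(s['tool_rot']); print(s['position'],s['joint_pos'],np.degrees(np.arctan2(R[1,1],R[0,1])))
cv2.imwrite("pics/w9.png",im)
cv2.imwrite("pics/w9n.png",cv2.resize(im[90:190,195:305],None,fx=5.5,fy=5.5,interpolation=cv2.INTER_CUBIC))
cv2.imwrite("pics/s9.png",cv2.resize(get_image("scene")[150:250,200:340,::-1],None,fx=5,fy=5,interpolation=cv2.INTER_CUBIC))
E
```

```text
[0.53857938 0.07634575 0.2543116 ] [-8.04795589e-02  5.11576686e-02  1.61242247e+00 -1.51659128e-03
  1.48240174e+00  1.61993791e+00] -97.41867041965045
```

View pics/w9n.png

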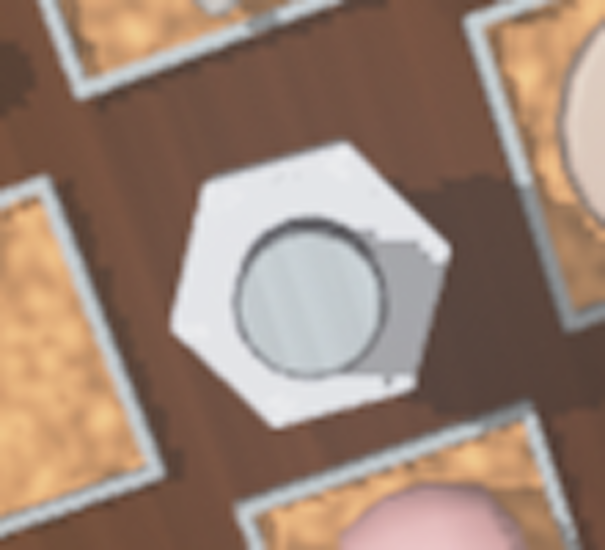

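View pics/s9.png

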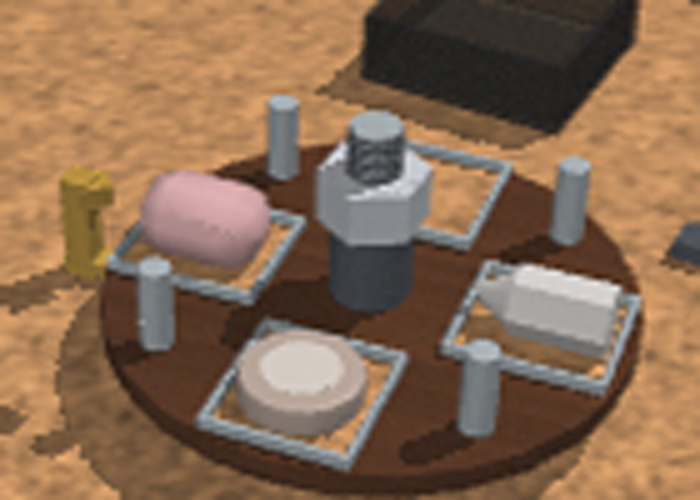

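The nut didn't turn this time; its yaw matches the previous view, and there was a torque reaction. That suggests it is already at the stop. I'll check its height against both hypotheses.

```bash
python3 - <<'E'
from h import *
for A in ([.577,.0688],):
  for nm,img,ang in (('init','scenez',-4.7+60),('now','s9',39)):
    im=cv2.imread(f"pics/{img}.png")
    for turn,col in ((0,(255,0,0)),(1.34,(0,255,0)),(1.857,(0,255,255)),(3.2,(0,0,255))):
      zb=.078+(3.2-turn)*.00255
      a=np.radians(ang+60*np.arange(6))
      for z in (zb,zb+.026):
        p=proj('scene',np.c_[A[0]+.02656*np.cos(a),A[1]+.02656*np.sin(a),np.full(6,z)])
        p=(p-[200,150]+.5)*5-.5
        if z==zb: print(nm,turn,np.round(p[np.argsort(p[:,1])[-2:]]).tolist())
        if turn in(0,3.2): cv2.polylines(im,[p.astype(np.int32)],True,col,1)
    cv2.imwrite(f"pics/o_{img}.png",im[60:330,280:480].repeat(3,0).repeat(3,1)[:600])
E
python3 -c "
import cv2,numpy as np
a=cv2.imread('pics/o_scenez.png');b=cv2.imread('pics/o_s9.png')
cv2.imwrite('pics/o.png',np.hstack([a,b])[:,:1200][::1] if 0 else cv2.resize(np.hstack([a,b]),(800,400)))"
```

```text
init 0 [[420.0, 223.0], [366.0, 235.0]]
init 1.34 [[420.0, 230.0], [366.0, 242.0]]
init 1.857 [[420.0, 232.0], [366.0, 244.0]]
init 3.2 [[419.0, 238.0], [366.0, 250.0]]
now 0 [[409.0, 230.0], [350.0, 232.0]]
now 1.34 [[408.0, 236.0], [350.0, 239.0]]
now 1.857 [[408.0, 238.0], [350.0, 241.0]]
now 3.2 [[408.0, 245.0], [350.0, 247.0]]
```

View pics/o.png

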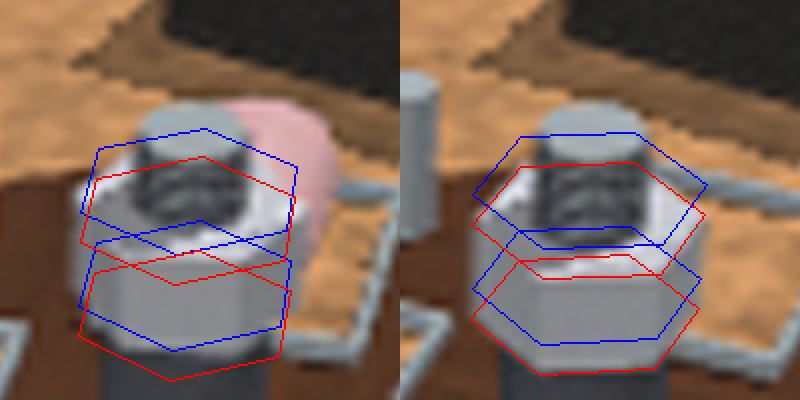

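The nut height matches the tight position well (red outline). I'll add a final aligned squeeze with a small clockwise push, released in place, to be sure it's seated.

move_arm(targets=[[15, -2, 0, 0, 0, -0.1, -0.5], [36.5, -5, -30, 0, 0, -0.2, -0.5], [36.5, -5, -75, 0, 0, -0.23, -0.5], [36.5, -5, -120, 0, 0, -0.23, -0.5], [36.5, -5, -150, 0, 0, -0.23, -0.5], [36.5, -5, -165, 0, 0, -0.23, -0.5], [36.5, -5, -165, 0, 0, -0.23, -0.2], [36.5, -5, -165, 0, 0, -0.23, 0.1], [36.5, -5, -165, 0, 0, -0.23, 0.5], [36.5, -5, -165, 0, 0, -0.23, 0.9]])

```text
t: 18.4
position: [0.5753, 0.0712, 0.0875]
tool_rot: [-3.091, 0.562, 0.011]
force: [1.3, 0.9, 2.5]
finger_gap: 0.494
```

move_arm(targets=[[0, 0, 0, 0, 0, 0, 0.9], [0, 0, 0, 0, 0, 0, 0.9], [0, 0, 0, 0, 0, -0.03, 0.9], [0, 0, 0, 0, 0, -0.06, 0.9], [0, 0, 0, 0, 0, -0.09, 0.9], [0, 0, 0, 0, 0, -0.11, 0.9], [0, 0, 0, 0, 0, -0.13, 0.9], [0, 0, 0, 0, 0, -0.13, 0.9], [0, 0, 0, 0, 0, -0.13, 0.9], [0, 0, 0, 0, 0, -0.13, 0.9]])

```text
t: 19.65
position: [0.5751, 0.0713, 0.0876]
tool_rot: [-3.047, 0.761, 0.012]
force: [-1.5, 0.7, 2.4]
finger_gap: 0.501
```

```bash
python3 - <<'E'
from h import *
s=telemetry.sense(); print(s['force'],s['moment'],s['joint_pos'])
R,_=cv2.Rodrigues(s['tool_rot']); print(s['position'],np.degrees(np.arctan2(R[1,1],R[0,1])),s['finger_gap'])
E
```

```text
[-1.45002746  0.68122435  2.36778324] [0.17537207 0.57192539 1.60242956] [-0.08614841  0.28972265  1.68257682  0.00200568  1.1766326   1.97340614]
[0.57514859 0.07129475 0.08757258] -118.0480529995371 0.5010222028693181
```

A 1.6 N·m reaction with no turning confirms the hard stop. Next: release, lift and look at the quartz.

move_arm(targets=[[0, 0, 0, 0, 0, 0, 0.2], [0, 0, 0, 0, 0, 0, -0.2], [0, 0, 0, 0, 0, 0, -0.5], [0, 0, 0, 0, 0, 0, -0.5], [0, 0, 40, 0, 0, 0, -0.5], [0, 0, 85, 0, 0, 0.17, -0.5], [-20, -4, 130, 0, 0, 0.34, -0.5], [-60, -12, 160, 0, 0, 0.51, -0.5], [-100, -20, 165, 0, 0, 0.68, -0.5], [-122, -25, 165, 0, 0, 0.68, -0.5]])

```text
t: 20.9
position: [0.4523, 0.0461, 0.2535]
tool_rot: [3.125, 0.299, -0.008]
force: [0.4, -0.1, -0.3]
finger_gap: 0.751
```

```bash
python3 - <<'E'
from h import *
s=telemetry.sense(); im=get_image("wrist")[:,:,::-1]; c=get_calibration("wrist")
np.save("wa.npy",c,allow_pickle=True)
R,_=cv2.Rodrigues(s['tool_rot']); print(s['position'],s['joint_pos'],np.degrees(np.arctan2(R[1,1],R[0,1])),s['force'])
cv2.imwrite("pics/wa.png",im)
hsv=cv2.cvtColor(np.ascontiguousarray(im),cv2.COLOR_BGR2HSV)
m=(((hsv[...,0]<8)|(hsv[...,0]>165))&(hsv[...,1]>30)&(hsv[...,2]>120)).astype(np.uint8)
m=cv2.morphologyEx(m,cv2.MORPH_OPEN,np.ones((5,5)))
k=max(cv2.findContours(m,0,2)[0],key=cv2.contourArea); r=cv2.minAreaRect(k); print(r)
b=cv2.boxPoints(r); W=np.array([ray('wrist',q,.055,c)[:2] for q in b]); print(ray('wrist',r[0],.055,c))
for i in range(4):
  d=W[(i+1)%4]-W[i]; print(np.hypot(*d),np.degrees(np.arctan2(d[1],d[0])))
E
```

```text
[0.45228003 0.04608218 0.25350139] [-0.16263866 -0.19078277  1.84328698 -0.00358583  1.4935228   1.21760755] -79.06568646155016 [ 0.35640989 -0.0873197  -0.34251708]
((253.0, 133.5), (55.0, 36.0), 90.0)
[0.48999797 0.05192173 0.055     ]
0.0401167418346656 -79.08214584186588
0.061982471066662555 -168.13637439642847
0.041961549103268964 100.91664323751777
0.061978587545749204 10.158197281519119
```

View pics/wa.png

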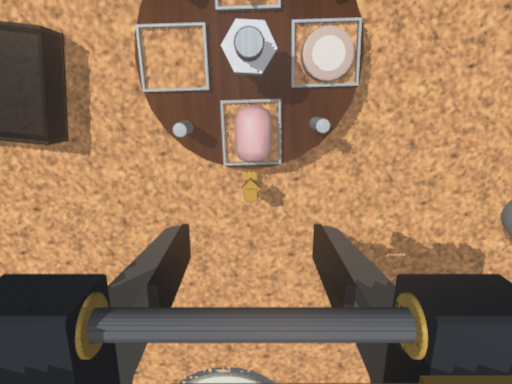

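The quartz is at (253,133), aligned with the jaws and pointing at the brass pointer (251,187). I'll descend and grip.

move_arm(targets=[[20, 3, -20, 0, 0, 0, -0.5], [38, 6, -60, 0, 0, 0, -0.5], [38, 6, -105, 0, 0, 0, -0.5], [38, 6, -145, 0, 0, 0, -0.5], [38, 6, -175, 0, 0, 0, -0.5], [38, 6, -196, 0, 0, 0, -0.5], [38, 6, -196, 0, 0, 0, -0.3], [38, 6, -196, 0, 0, 0, -0.1], [38, 6, -196, 0, 0, 0, 0.1], [38, 6, -196, 0, 0, 0, 0.5]])

```text
t: 22.2
position: [0.4898, 0.0517, 0.0583]
tool_rot: [3.124, 0.297, -0.008]
force: [0.3, 0.0, 3.3]
finger_gap: 0.452
```

move_arm(targets=[[0, 0, 0, 0, 0, 0, 0.8], [0, 0, 0, 0, 0, 0, 0.8], [0, 0, 0, 0, 0, 0, 0.8], [0, 0, 6, 0, 0, 0, 0.8], [0, 0, 15, 0, 0, 0, 0.8], [0, 0, 30, 0, 0, 0, 0.8], [0, 0, 50, 0, 0, 0, 0.8], [0, 0, 70, 0, 0, 0, 0.8], [0, 0, 90, 0, 0, 0, 0.8], [0, 0, 90, 0, 0, 0, 0.8]])

```text
t: 23.45
position: [0.4916, 0.0515, 0.1509]
tool_rot: [3.123, 0.297, 0.0]
force: [-0.5, 0.9, -1.5]
finger_gap: 0.451
```

```bash
python3 - <<'E'
from h import *
s=telemetry.sense(); print(s['position'],s['joint_pos'],s['force'],s['finger_gap'])
cv2.imwrite("pics/sb.png",cv2.resize(get_image("scene")[60:260,180:340,::-1],None,fx=3,fy=3,interpolation=cv2.INTER_CUBIC))
E
```

```text
[0.49155225 0.05145207 0.15088523] [-0.13788437 -0.00550193  1.87742837 -0.00431646  1.26854969  1.24448794] [-0.51119741  0.88387858 -1.48613758] 0.450971903742156
```

View pics/sb.png

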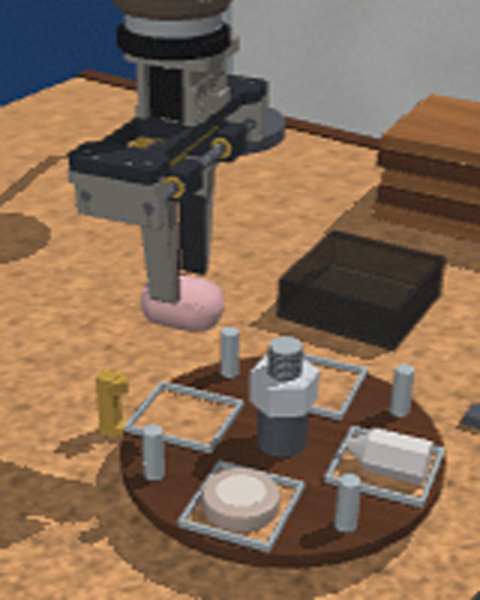

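Quartz is held. Carrying it over the box at (0.490, 0.352).

move_arm(targets=[[0, 15, 0, 0, 0, 0, 0.8], [0, 45, 0, 0, 0, 0, 0.8], [0, 85, 0, 0, 0, 0, 0.8], [0, 125, 0, 0, 0, 0, 0.8], [0, 165, 0, 0, 0, 0, 0.8], [0, 205, 0, 0, 0, 0, 0.8], [-1, 245, 0, 0, 0, 0, 0.8], [-1, 275, 0, 0, 0, 0, 0.8], [-1, 293, -10, 0, 0, 0, 0.8], [-1, 300, -25, 0, 0, 0, 0.8]])

```text
t: 24.75
position: [0.4889, 0.3524, 0.1229]
tool_rot: [3.123, 0.299, -0.005]
force: [0.0, 0.7, -2.4]
finger_gap: 0.451
```

```bash
python3 - <<'E'
from h import *
s=telemetry.sense(); print(s['position'],s['joint_pos'],s['force'],s['finger_gap'])
cv2.imwrite("pics/sc.png",cv2.resize(get_image("scene")[60:260,200:400,::-1],None,fx=3,fy=3,interpolation=cv2.INTER_CUBIC))
im=get_image("wrist")[:,:,::-1]; cv2.imwrite("pics/wc.png",im)
E
```

```text
[0.4889246  0.35240424 0.12293036] [ 0.42579313  0.30321244  1.59034118 -0.00286977  1.25245829  1.8067096 ] [ 0.01865879  0.65871274 -2.37376782] 0.45134397153119754
```

View pics/sc.png

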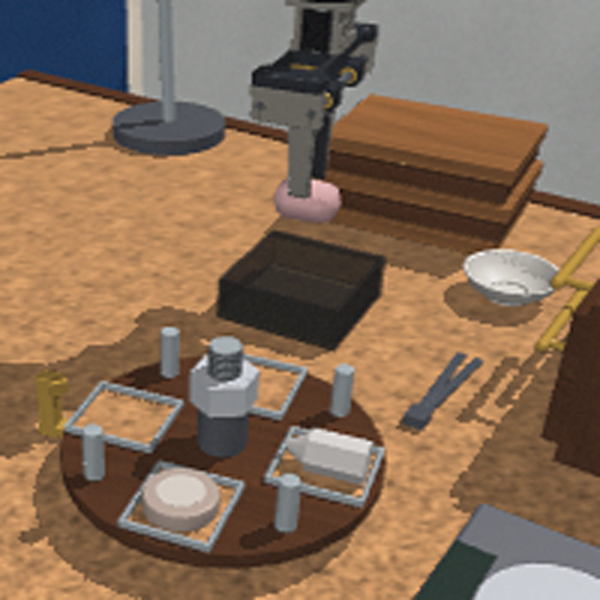

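View pics/wc.png

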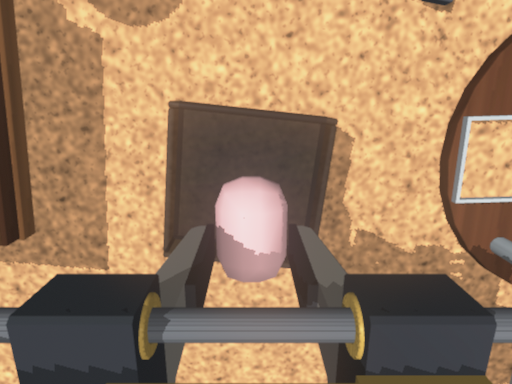

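```bash
python3 - <<'E'
from h import *
W=np.array([ray('wrist',q,.045)[:2] for q in [(169,103),(335,120),(165,250)]]);print(np.round(W,4),(W[1]+W[2])/2)
d=W[1]-W[0];print(np.hypot(*d),np.degrees(np.arctan2(*d[::-1])),np.hypot(*(W[2]-W[0])))
W=np.array([ray('scene',(200+x/3,60+y/3),.045)[:2] for x,y in [(219,287),(273,235),(384,260),(337,312)]]);print(np.round(W,4),W.mean(0))
E
```

```text
[[0.5483 0.4258]
 [0.5598 0.3   ]
 [0.4275 0.4143]] [0.49368117 0.35710731]
0.12632866243471993 -84.74999737692475 0.1212733862700226
[[0.4486 0.2681]
 [0.4348 0.3971]
 [0.5564 0.4123]
 [0.5653 0.2908]] [0.50125764 0.34210679]
```

move_arm(targets=[[2, 0, -10, 0, 0, 0, 0.8], [4, 0, -25, 0, 0, 0, 0.8], [5, 0, -40, 0, 0, 0, 0.8], [5, 0, -55, 0, 0, 0, 0.8], [5, 0, -68, 0, 0, 0, 0.8], [5, 0, -79, 0, 0, 0, 0.8], [5, 0, -87, 0, 0, 0, 0.8], [5, 0, -92, 0, 0, 0, 0.8], [5, 0, -94, 0, 0, 0, 0.8], [5, 0, -94, 0, 0, 0, 0.8]])

```text
t: 26.1
position: [0.4928, 0.351, 0.0274]
tool_rot: [3.122, 0.298, -0.011]
force: [-0.9, -0.9, 0.2]
finger_gap: 0.451
```

```bash
python3 - <<'E'
from h import *
s=telemetry.sense(); print(s['position'],s['force'],s['finger_gap'])
cv2.imwrite("pics/sd.png",cv2.resize(get_image("scene")[100:200,240:360,::-1],None,fx=5,fy=5,interpolation=cv2.INTER_CUBIC))
im=get_image("wrist")[:,:,::-1]; cv2.imwrite("pics/wd.png",im)
E
```

```text
[0.49277916 0.35100474 0.0274391 ] [-0.86777352 -0.87939916  0.20233999] 0.4507951055210266
```

View pics/sd.png

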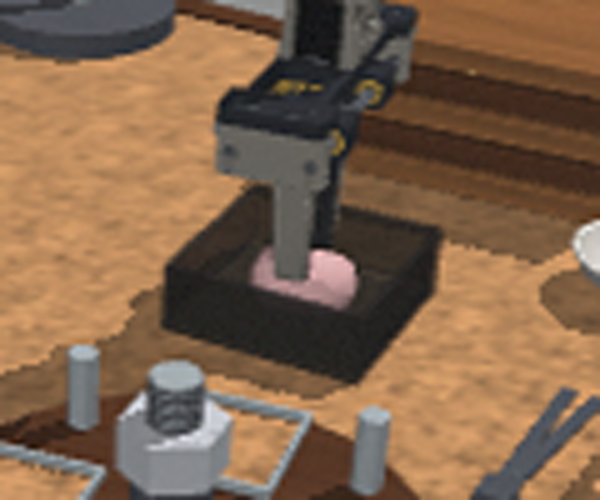

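View pics/wd.png

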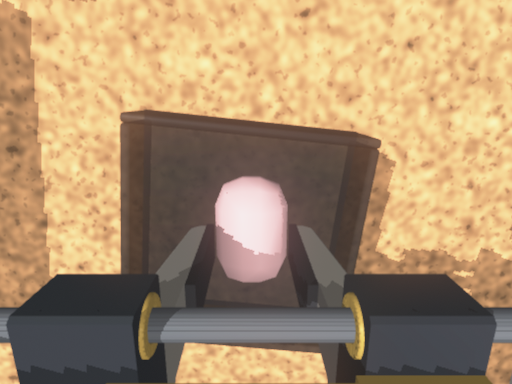

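It's inside the box and just touching the floor: Fz went from −2.4 to +0.2 N. Releasing gently.

move_arm(targets=[[0, 0, -1, 0, 0, 0, 0.8], [0, 0, -1, 0, 0, 0, 0.1], [0, 0, -1, 0, 0, 0, 0.0], [0, 0, -1, 0, 0, 0, -0.1], [0, 0, -1, 0, 0, 0, -0.2], [0, 0, -1, 0, 0, 0, -0.2], [0, 0, 10, 0, 0, 0, -0.2], [0, 0, 40, 0, 0, 0, -0.2], [0, 0, 85, 0, 0, 0, -0.2], [0, 0, 130, 0, 0, 0, -0.2]])

```text
t: 27.45
position: [0.4928, 0.351, 0.1595]
tool_rot: [3.122, 0.298, -0.01]
force: [-0.4, -0.8, 0.2]
finger_gap: 0.605
```

move_arm(targets=[[0, 0, 30, 0, 0, 0, -0.2], [-10, 5, 60, 0, 0, 0, -0.2], [-30, 15, 90, 0, 0, 0, -0.2], [-55, 30, 110, 0, 0, 0, -0.2], [-80, 45, 120, 0, 0, 0, -0.2], [-100, 60, 120, 0, 0, 0, -0.2], [-120, 80, 120, 0, 0, 0, -0.2], [-130, 90, 120, 0, 0, 0, -0.2], [-130, 90, 120, 0, 0, 0, -0.2], [-130, 90, 120, 0, 0, 0, -0.2]])

```text
t: 28.7
position: [0.3634, 0.4405, 0.2796]
tool_rot: [3.122, 0.297, -0.01]
force: [-0.6, -0.9, -0.3]
finger_gap: 0.602
```

```bash
python3 - <<'E'
from h import *
s=telemetry.sense(); print(s['t'],s['position'],s['force'],s['finger_gap'])
cv2.imwrite("pics/se.png",cv2.resize(get_image("scene")[120:250,200:360,::-1],None,fx=4.5,fy=4.5,interpolation=cv2.INTER_CUBIC))
cv2.imwrite("pics/te.png",cv2.resize(get_image("top")[130:290,70:290,::-1],None,fx=3.5,fy=3.5,interpolation=cv2.INTER_CUBIC))
E
```

```text
28.7 [0.36337701 0.44048047 0.2795731 ] [-0.56363302 -0.86589188 -0.28113926] 0.6016944644020058
```

View pics/se.png

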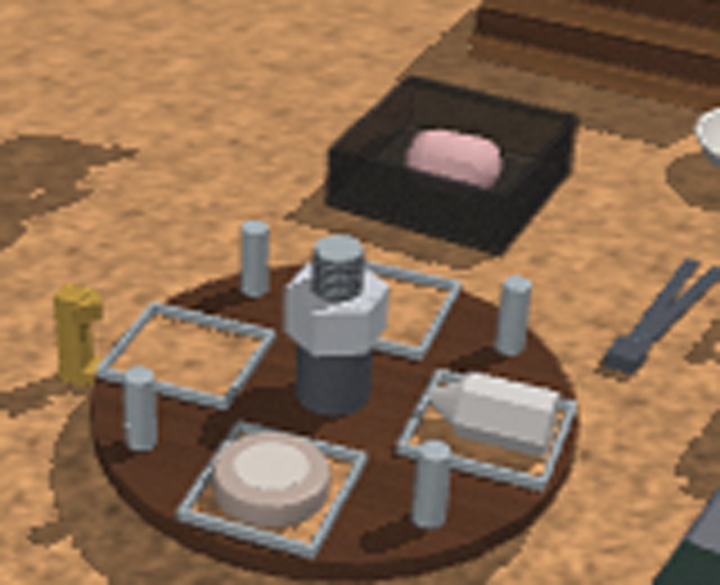

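View pics/te.png

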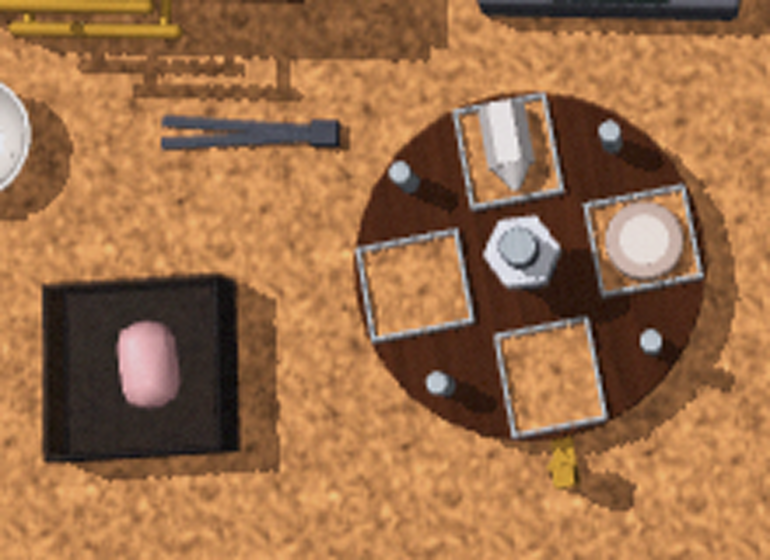

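The quartz lies in the box, the empty pocket faces the pointer, the crystal and agate are in their pockets, and the arm is clear. Handing in.

```bash
python3 -c "
from rig import order; print(order.close_job())"
```

```text
the job is handed in; nothing more can be done
None
```

The job is handed in at about 29 s of the 72 s allowed: the carousel is locked at the pointer and the quartz is in the acrylic box. No verdict came back.

**What I did:** I turned the carousel about 87° by a post until the quartz pocket faced the pointer. I then ran the nut down to its stop, lifted the quartz out and lowered it into the box, and moved the arm clear.

**Last checks:**
- **Pocket alignment:** after the turn, the quartz pocket was within about 1–2° of the pointer, roughly 2–3 mm at the pocket (limit 14 mm).
- **Nut:** a clockwise push against it met a 1.6 N·m reaction, and its height in the scene view matched the tight position.
- **Quartz:** it touched the box floor before release and lies near the middle of the box.
- **Everything else:** the crystal and agate are in their pockets and the tweezers look unmoved. The final pictures did not cover the loupe, but the arm never went near it.

**What disagreed or went wrong:**
- **Post grip:** while closing on the post, the fingers dragged the carousel about 5–6° the wrong way. I measured that and made it up in the turn.
- **First nut grip:** the side cameras put the spindle axis about 4 mm off, so the first grip was off-centre and slipped. The re-centred grip also slipped about 46° without turning the nut, which was already at its stop by then.
- **Nut angle:** the nut's measured yaw did not fit the tool's 130° turn. I judged it tight from the torque and the height, not from counting turns.

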